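# Wipe the chips into the tray and latch it

## Robot

A 7-joint arm with a two-finger parallel gripper is mounted at the origin on a cart in front of the work surface, level with it; the furniture and walls round the work are solid. World frame = base frame: x ahead of the robot, y to its left, z up, the work surface at z = 0. Lengths are in mm, angles in rad, forces in N, time in s.
With the tool pointing down it reaches from about 400 to 925 mm from the base axis. Payload 5.6 kg.
Tool frame: the origin (TCP) lies at the very end of the fingers, on their centre line; the grasp point (between the pads) lies 19 mm behind it; z points along the fingers, y is the line along which they close (so a half turn about z gives the same grasp; the last joint's range is limited). The gripper opens to 85 mm and grips with 20 to 120 N. Pads are 22 mm wide; open, the fingers measure 114 mm over their backs; the gripper's body (76 mm by 85 mm) begins 54 mm behind the grasp point. The pads swing forward as they close: fully open they stand 13 mm farther back than shut.
Start: joints at [-0.043, 0.468, -0.012, 1.603, 0.006, 1.071, -0.056], TCP at [650.006, -0.043, 231.29] pointing down, gripper open.
Joint ranges: [-2.53, 2.53], [-0.31, 2.02], [-1.57, 1.55], [0.28, 2.44], [-1.29, 4.43], [0.15, 1.84], [-2.92, 2.92]. Speed limits (rad/s): [2.57, 2.57, 3.14, 3.14, 3.14, 3.14, 3.14].

## Interface

Orientations are given as [roll, pitch, yaw] about the fixed x, y, z axes, in that order (R = Rz(yaw) Ry(pitch) Rx(roll)).
In Python, from bench import get_obs, read_camera, close_job gives the robot as it stands. The module is installed in compiled form; this text tells all that it offers.
- The arm moves only by the tool send_rows, never from a script. Its argument "plan" is a list of rows, each a list of 3 entries, a list of its own where there are three numbers: the shift along the tool's x, y, z each as a share of 0.025 m, from -1 to 1, then the turn, a rotation vector about the tool's x, y, z each as a share of 5 degrees, from -1 to 1, then the closure in counts, from 0 (fully open) to 255 (shut). In form: [[[x, y, z], [ax, ay, az], gripper], ...]. A call has 1 to 10 rows; each row shifts and turns the commanded pose from where the row before left it, along the tool's axes as they then stand; what a row does not reach is not made up. A row lasts 1/10 s, in which the tool goes at most 50 mm and 8.59 degrees, less where a joint would pass 70% of its speed; a pose out of reach is approached as far as the arm can. A call with a number of a shift or a turn outside -1 to 1 is refused whole. A call with a gripper value outside its range is refused whole. The fingers move at their own pace and stop on an object; the grip force is fixed at half the most. Time passes only in rows, so rows that do not move let the fingers close. It gives the time, the measured TCP pose, the force, the opening and the grip force at its end, in the units of the state.
- get_obs(): the state, without advancing time (a new reading comes with each control period).
- read_camera(name): name is "scene" or "side" or "wrist"; returns a dict with "image" (384x512x3 uint8, blue, green, red), "fx", "fy", "cx", "cy" (pixels), "k1" (the pictures are not rectified: a ray, as slopes to the right and down, at radius r is drawn at 1 + k1 r^2 times it, then the intrinsics apply), "R" (3x3) and "t" (3): a world point X has camera coordinates R X + t; the wrist camera has in their place "mount" (4x4, takes a point from camera to tool coordinates, whose origin is the TCP and whose axes are the flange's). Camera axes: x right, y down, z forward; pixel columns grow to the right and rows downward; lengths in mm; the calibration is good to about 2 mm. A picture is of the moment at which its call begins: read the wrist's pose just before it. There is no depth.
- close_job(): hands the job in; it is judged then, once.
The state is a dict: "clock": time; "qpos": joint angles; "dq": joint speeds; "joint_torque": joint torques, N m; "eef_pos": TCP position; "tool_rot": TCP orientation; "contact_force": force on the tool from outside, world axes, zero at the start; "wrist_torque": the same for the moment, N m; "gripper_width": finger opening in mm; "finger_force": force on a finger pad.
Only numpy, scipy, OpenCV 4.12 (cv2) and the standard library are available. Lean on these libraries where they do the work, as an engineer would, in place of code of your own. Each camera call takes 0.05 s, during which the arm holds its last target. There are 200 camera calls.

## Task

Clear the carving board: with the cork block pressed lightly on the brown top plate, wipe all six wood chips off the plate's open end into the chip tray, without picking them up in the fingers, and lay the cork block flat on the bench when you are done with it. Gently press the chip tray fully in until its push-push latch takes, let go and make sure that it stays shut with the chips inside; leave the other things where they are.

Things in the scene. Friction and masses are not known exactly. Their poses are not given: they have to be found in the camera images.
- carving_board: carving board: low birch-plywood case fixed to the bench, 190 mm along its own x, 260 mm along its own y. Origin: centre of its underside, on the bench; z up. Flat brown top plate 72 mm above the bench. Hardwood battens 20 mm wide, 8 mm high stand on the plate along both long sides and across the +y end; the end at own y = -130 mm is open. The chip tray slides out of that end
- plate_mid (a point): centre of the bare top plate between the battens, on its surface, 72 mm above the bench, at own y = -10 mm of the board; axes as the carving board's. The bare plate reaches 75 mm either side of it along x (to the side battens), 120 mm along +y (to the end batten) and 120 mm along -y (to the open edge, where things drop into the open tray)
- chip_tray (a joint): chip tray, m: 0.10 = 100 mm out to the board's -y; 0 = latched (+-4 mm). About 1 N of friction; in the last 18 mm an ejector spring and the latch resist with up to 8 N. Push 5 to 7 mm past the resting place to a solid stop (at -2 to -11 mm, varies by start; 8 to 15 N there is plenty), let go: it returns 6 mm and stays. Let go too early, or push again when latched: it springs out 20 to 35 mm
- tray_front (a point): centre of the outer face of the tray's hardwood front, 34 mm above the bench; moves with the tray; axes as the carving board's, the face looks to -y. The front is 190 mm wide, 12 mm thick, from 5 to 59 mm above the bench, and has no handle. With the tray at 0 this point lies at own y = -155 mm of the board
- tray_floor (a point): centre of the tray's inner floor, 13 mm above the bench; moves with the tray; axes as the carving board's. Inside the tray is 158 mm along x, 156 mm along y and 44 mm deep; its rim is 3 mm below the underside of the plate
- cork_block: brown cork sanding block, 60 x 100 x 32 mm along its own x, y, z, about 50 g, lying flat on the bench at the left, long side roughly away from the robot; origin at the centre of its underside. It and the pine offcut may have changed places
- chip_1: loose wood chip on the plate: shallow curl of pale wood, 34 x 16 mm, 4 mm thick, about 7 mm high, 10 g; origin at the centre of its underside, long side along its own x
- chip_2: loose wood chip on the plate: cream curl, 30 x 18 mm, 4.5 mm thick, about 6.5 mm high, 10 g; origin at the centre of its underside, long side along its own x
- chip_3: loose wood chip on the plate: tan curl, 36 x 14 mm, 4 mm thick, about 8.5 mm high, 10 g; origin at the centre of its underside, long side along its own x
- chip_4: loose wood chip on the plate: flat pale chip, 30 x 16 x 5 mm, 10 g; origin at the centre of its underside, long side along its own x
- chip_5: loose wood chip on the plate: flat cream chip, 24 x 18 x 4 mm, 10 g; origin at the centre of its underside, long side along its own x
- chip_6: loose wood chip on the plate: thick tan chip, 26 x 15 x 7 mm, 10 g; origin at the centre of its underside, long side along its own x
- offcut_1: bystander: pale pine offcut, 45 x 110 x 28 mm along its own x, y, z, loose on the bench beside the cork block; origin at the centre of its underside
- screw_tin: bystander: round red tin, 72 mm across, 41 mm high, loose, at the left behind the cork block; origin at the centre of its underside
- oil_can: bystander: grey oil can, 62 mm across, 133 mm high with its spout, loose, at the right beyond the tray end of the board; origin at the centre of its underside

How it is judged (in metres and radians):
On the way, in this order (a step that is already met when the one before it is completed fails the run):
1. the cork block bears on the top plate (contact force between cork_block and carving_board above 1 N and height (world z) of cork_block above 0.066 m and angle between cork_block's own z axis and vertical below 0.15 rad), for 0.1 s.
2. all six chips lie in the open chip tray (x of chip_1 in the frame of tray_floor between -0.078 and 0.078 m and y of chip_1 in the frame of tray_floor between -0.077 and 0.077 m and z of chip_1 in the frame of tray_floor between -0.004 and 0.045 m and x of chip_2 in the frame of tray_floor between -0.078 and 0.078 m and y of chip_2 in the frame of tray_floor between -0.077 and 0.077 m and z of chip_2 in the frame of tray_floor between -0.004 and 0.045 m and x of chip_3 in the frame of tray_floor between -0.078 and 0.078 m and y of chip_3 in the frame of tray_floor between -0.077 and 0.077 m and z of chip_3 in the frame of tray_floor between -0.004 and 0.045 m and x of chip_4 in the frame of tray_floor between -0.078 and 0.078 m and y of chip_4 in the frame of tray_floor between -0.077 and 0.077 m and z of chip_4 in the frame of tray_floor between -0.004 and 0.045 m and x of chip_5 in the frame of tray_floor between -0.078 and 0.078 m and y of chip_5 in the frame of tray_floor between -0.077 and 0.077 m and z of chip_5 in the frame of tray_floor between -0.004 and 0.045 m and x of chip_6 in the frame of tray_floor between -0.078 and 0.078 m and y of chip_6 in the frame of tray_floor between -0.077 and 0.077 m and z of chip_6 in the frame of tray_floor between -0.004 and 0.045 m and value of joint chip_tray above 0.04 m), for 0.2 s.
3. the tray is shut, nobody touches it and it stays (value of joint chip_tray between -0.007 and 0.007 m and velocity of joint chip_tray between -0.005 and 0.005 m/s and contact force between each of the fingers, the arm, cork_block and carving_board below 0.2 N and x of chip_1 in the frame of tray_floor between -0.078 and 0.078 m and y of chip_1 in the frame of tray_floor between -0.077 and 0.077 m and z of chip_1 in the frame of tray_floor between -0.004 and 0.045 m and x of chip_2 in the frame of tray_floor between -0.078 and 0.078 m and y of chip_2 in the frame of tray_floor between -0.077 and 0.077 m and z of chip_2 in the frame of tray_floor between -0.004 and 0.045 m and x of chip_3 in the frame of tray_floor between -0.078 and 0.078 m and y of chip_3 in the frame of tray_floor between -0.077 and 0.077 m and z of chip_3 in the frame of tray_floor between -0.004 and 0.045 m and x of chip_4 in the frame of tray_floor between -0.078 and 0.078 m and y of chip_4 in the frame of tray_floor between -0.077 and 0.077 m and z of chip_4 in the frame of tray_floor between -0.004 and 0.045 m and x of chip_5 in the frame of tray_floor between -0.078 and 0.078 m and y of chip_5 in the frame of tray_floor between -0.077 and 0.077 m and z of chip_5 in the frame of tray_floor between -0.004 and 0.045 m and x of chip_6 in the frame of tray_floor between -0.078 and 0.078 m and y of chip_6 in the frame of tray_floor between -0.077 and 0.077 m and z of chip_6 in the frame of tray_floor between -0.004 and 0.045 m), for 0.5 s.
At the end, for the whole second after the job is handed in: all six chips are inside the chip tray; the tray is shut within 7 mm of its nominal latched place and at rest with nothing touching it; the cork block lies flat on the bench (within 8 mm of its surface, 0.15 rad of level), released and at rest (all of step 3 and height (world z) of cork_block between -0.008 and 0.008 m and angle between cork_block's own z axis and vertical below 0.15 rad and linear speed of cork_block below 0.02 m/s).
It fails at once if a chip is pinched or pressed by the fingers (more than 3 N) (contact force between the fingers and chip_1 above 3 N or contact force between the fingers and chip_2 above 3 N or contact force between the fingers and chip_3 above 3 N or contact force between the fingers and chip_4 above 3 N or contact force between the fingers and chip_5 above 3 N or contact force between the fingers and chip_6 above 3 N).
It fails at once if the cork block is slammed or ground into the board (more than 90 N) (contact force between cork_block and carving_board above 90 N).
It fails at once if the fingers or the arm press the board or its tray with more than 45 N (contact force between any of the fingers, the arm and carving_board above 45 N).
It fails at once if a bystander is moved more than 20 mm (distance of any of offcut_1, screw_tin, oil_can from where it was at the start of the episode above 0.02 m).
It also fails if it takes over 72 s, if anything falls off the work surface, if the arm or the gripper's body presses on something with over 40 N, if the wrist force passes 120 N, or if a joint passes its speed limit or range.

## Working session

There is one attempt and no reset: what is moved stays moved. The work goes in short steps, Python scripts to look and compute and a tool call to move; the robot and the scene stay as the last step left them, time stands still between calls to the robot, and variables do not carry over. Pictures are saved under pics/ and viewed, at most 10 in all, crops included, and the job is handed in when it is done.

Besides the shell and the picture viewer there is one more tool, called after "Emit:" as name([rows], argument=value, ...), one row to a line, values as JSON. send_rows: Moves the arm, as the interface text tells. Its arguments: {"type":"object","properties":{"plan":{"type":"array","items":{"type":"array"}}},"required":["plan"]}

```bash
mkdir -p pics; cat > h.py <<'E'
import numpy as np, cv2
from bench import get_obs, read_camera, close_job
from scipy.spatial.transform import Rotation as Ro
def cam(name):
    o=get_obs(); c=read_camera(name)
    if 'mount' in c:
        M=np.array(c['mount']); Rt=Ro.from_euler('xyz',o['tool_rot']).as_matrix(); t=np.array(o['eef_pos'])
        Rw=Rt@M[:3,:3]; tw=Rt@M[:3,3]+t
        c['R']=Rw.T; c['t']=-Rw.T@tw
    c['R']=np.array(c['R']);c['t']=np.array(c['t']).ravel()
    return c
def ray(c,u,v):
    K=np.array([[c['fx'],0,c['cx']],[0,c['fy'],c['cy']],[0,0,1.]])
    p=cv2.undistortPoints(np.array([[[u,v]]],float),K,np.array([c['k1'],0,0,0,0.]))[0,0]
    # model: drawn = ray*(1+k1 r^2), same as OpenCV
    d=c['R'].T@np.array([p[0],p[1],1]); o=-c['R'].T@c['t']; return o,d
def onz(c,u,v,z):
    o,d=ray(c,u,v); return o+d*(z-o[2])/d[2]
def proj(c,X):
    p=c['R']@np.array(X,float)+c['t']; a=p[:2]/p[2]; a=a*(1+c['k1']*(a@a)); return np.array([c['fx']*a[0]+c['cx'],c['fy']*a[1]+c['cy']])
E
python3 - <<'E'
from h import *
o=get_obs(); print({k:np.round(v,3) for k,v in o.items()})
for n in ['scene','side','wrist']:
    c=cam(n); cv2.imwrite(f'pics/{n}0.png',c['image']); print(n,c['k1'],c['fx'],np.round(-c['R'].T@c['t']),np.round(c['R'],2).tolist())
E
```

```text
{'clock': np.float64(0.0), 'qpos': array([-0.043,  0.468, -0.012,  1.604,  0.006,  1.071, -0.056]), 'dq': array([-0.001,  0.001, -0.   , -0.   ,  0.001,  0.001, -0.002]), 'joint_torque': array([-0.0000e+00, -5.3237e+01,  2.1000e-02, -2.5130e+01,  1.1000e-02,
        8.0000e-03, -0.0000e+00]), 'eef_pos': array([ 6.49451e+02, -6.30000e-02,  2.30329e+02]), 'tool_rot': array([-3.14 ,  0.   ,  1.571]), 'contact_force': array([-1.506, -0.362,  0.296]), 'wrist_torque': array([-0.015, -0.001,  0.018]), 'finger_force': np.float64(0.0), 'gripper_width': np.float64(85.154)}
scene 0.006502463330179502 379.37876513000566 [ -13. -975.  908.] [[0.86, -0.51, 0.01], [-0.32, -0.55, -0.77], [0.4, 0.66, -0.64]]
side -0.07693513479954477 487.13979428374256 [-155. 1081.  860.] [[-0.88, -0.48, -0.03], [-0.22, 0.45, -0.87], [0.43, -0.76, -0.5]]
wrist 0.007193047278241627 304.8869520240297 [650.  82. 373.] [[1.0, 0.0, -0.0], [0.0, -0.95, 0.32], [-0.0, -0.32, -0.95]]
```

View pics/scene0.png

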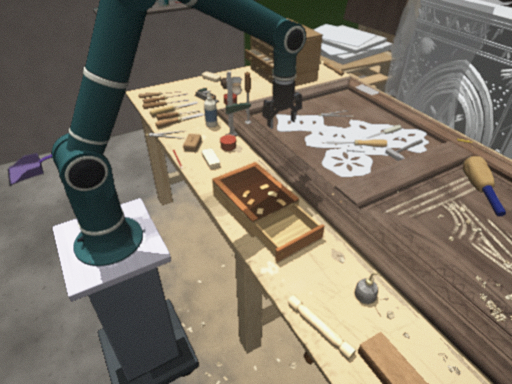

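View pics/side0.png

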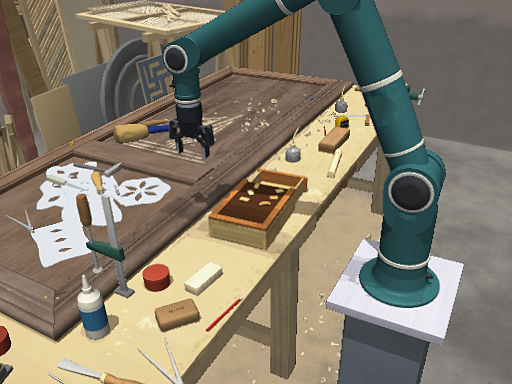

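```bash
python3 - <<'E'
from h import *
a=cv2.imread('pics/scene0.png')[150:265,195:345]; b=cv2.imread('pics/side0.png')[160:340,145:315]
A=cv2.resize(a,None,fx=5,fy=5,interpolation=2)[:, :]; cv2.imwrite('pics/cs.png',A)
cv2.imwrite('pics/cb.png',cv2.resize(b,None,fx=3.3,fy=3.3,interpolation=2))
s=cv2.imread('pics/scene0.png')
class C:pass
c=cam('scene'); d=cam('side')
for n,u,v,z in [('L far',252,163,80),('near',213,193,80),('frontL',272,257,59),('frontR',323,229,59)]: print(n,onz(c,u,v,z).round())
for n,u,v,z in [('cork',177,311,32),('off',203,274,28),('tin',156,270,41),('can',292,158,0)]: print(n,onz(d,u,v,z).round())
E
```

```text
L far [556.  46.  80.]
near [354. -42.  80.]
frontL [ 390. -367.   59.]
frontR [ 589. -350.   59.]
cork [446. 396.  32.]
off [471. 242.  28.]
tin [585. 299.  41.]
can [ 580. -583.    0.]
```

View pics/cs.png

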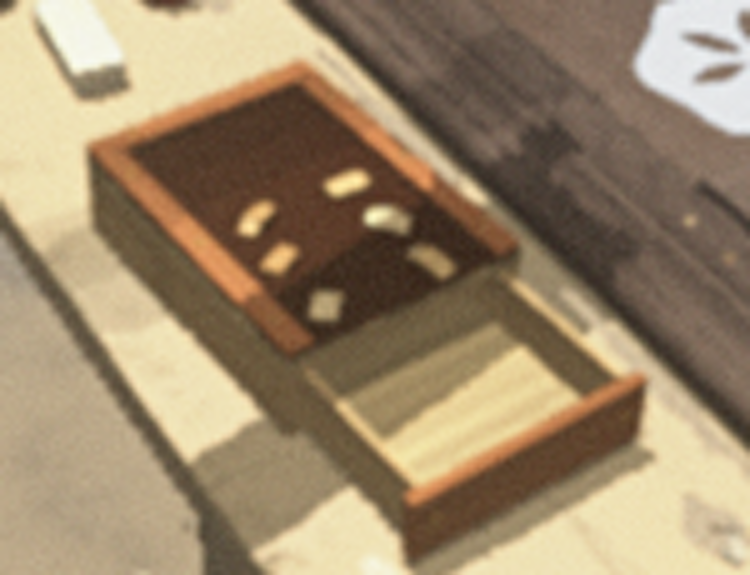

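View pics/cb.png

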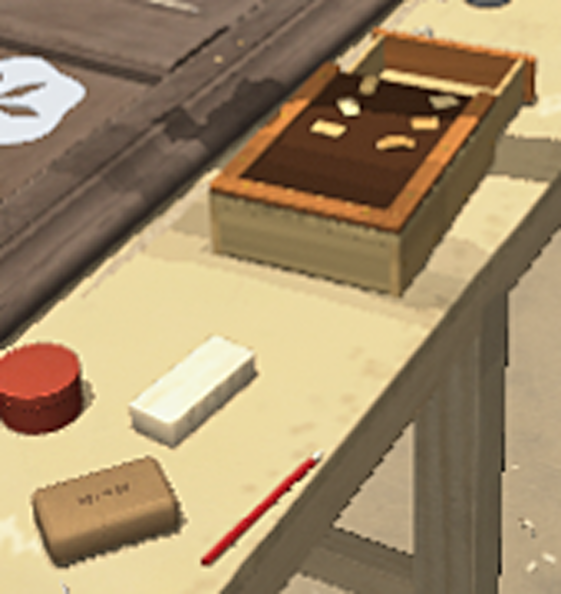

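```bash
cat > m.py <<'E'
from h import *
c=cam('scene'); d=cam('side')
S=lambda x,y:(195+x/5,150+y/5); D=lambda x,y:(145+x/3.3,160+y/3.3)
own=[];W=[]
for (x,y),p in [((300,65),(95,130)),((92,148),(-95,130)),((295,352),(-95,-130)),((518,250),(95,-130))]:
    w=onz(c,*S(x,y),80); W.append(w[:2]); own.append(p); print('s',p,w.round(1))
for (x,y),p in [((212,188),(95,130)),((400,222),(-95,130)),((490,97),(-95,-130))]:
    w=onz(d,*D(x,y),80); W.append(w[:2]); own.append(p); print('d',p,w.round(1))
own=np.array(own,float);W=np.array(W)
# rigid fit (Kabsch)
A=own-own.mean(0);B=W-W.mean(0);H=A.T@B;U,_,V=np.linalg.svd(H);R=(U@V).T
t=W.mean(0)-R@own.mean(0); print('board',t.round(1),'yaw',np.arctan2(R[1,0],R[0,0]).round(3),'res',np.round(own@R.T+t-W,1).tolist())
for x,y in [(405,500),(645,378)]: print('front',(R.T@(onz(c,*S(x,y),59)[:2]-t)).round(1))
for x,y in [(347,183),(257,218),(280,258),(387,220),(432,262),(325,303)]: print('chip s',(R.T@(onz(c,*S(x,y),76)[:2]-t)).round(1))
for x,y in [(327,129),(397,143),(425,123),(348,106),(368,85),(443,101)]: print('chip d',(R.T@(onz(d,*D(x,y),76)[:2]-t)).round(1))
# cork in side: colour mask
for nm,cc,z,roi in [('side',d,32,(280,340,145,210))]:
    im=cc['image'];r=roi;h=cv2.cvtColor(im,cv2.COLOR_BGR2HSV)[r[0]:r[1],r[2]:r[3]]
    print(h[315-r[0],177-r[2]],h[333-r[0],150-r[2]], h[325-r[0],180-r[2]])
for x,y in [(35,500),(155,459),(180,502),(55,548)]: print('cork top',onz(d,*D(x,y),32).round(1))
for x,y in [(35,500),(155,459),(180,502),(55,548)]: print('cork top',onz(d,*D(x,y),28).round(1)) if 0 else None
a=cv2.resize(c['image'][120:180,170:250],None,fx=7,fy=7,interpolation=2)
cv2.imwrite('pics/ck.png',a)
E
python3 m.py
```

```text
s (95, 130) [565.7  40.9  80. ]
s (-95, 130) [386.9  25.4  80. ]
s (-95, -130) [ 409.3 -227.4   80. ]
s (95, -130) [ 586.8 -216.2   80. ]
d (95, 130) [565.4  57.8  80. ]
d (-95, 130) [386.1  31.5  80. ]
d (-95, -130) [ 408.1 -209.9   80. ]
board [487.7 -88.5] yaw 0.085 res [[5.5, 8.2], [-4.9, 7.5], [-5.2, 1.3], [6.7, 6.3], [5.9, -8.6], [-4.1, 1.5], [-4.0, -16.2]]
front [ -95.3 -254.6]
front [  91.6 -259.6]
chip s [38.3 -9. ]
chip s [-34.6  -5. ]
chip s [-44.9 -48.4]
chip s [ 37.3 -57.2]
chip s [  36.  -109.2]
chip s [ -45.8 -101.7]
chip d [39.  -3.3]
chip d [-34.6  -3.3]
chip d [-45.6 -48.7]
chip d [ 38.2 -52.6]
chip d [  36.8 -100.1]
chip d [-46.3 -96.4]
[ 16 122 195] [ 22  77 232] [19 92 80]
cork top [491.9 421.8  32. ]
cork top [437.9 342.9  32. ]
cork top [394.6 373.5  32. ]
cork top [448.2 454.7  32. ]
```

View pics/ck.png

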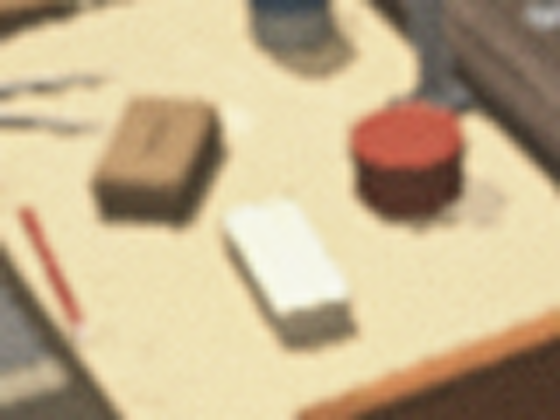

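Emit:
send_rows([
  [[1,-0.5,0],[0,0,0],0],
  [[1,-0.5,0],[0,0,0],0],
  [[1,-0.5,0],[0,0,0],0],
  [[1,-0.5,0],[0,0,0],0],
  [[1,-0.5,0],[0,0,0],0],
  [[1,-0.5,0],[0,0,0],0],
  [[1,-0.5,0],[0,0,0],0],
  [[1,-0.5,0],[0,0,0],0],
  [[1,-0.5,0],[0,0,0],0],
  [[1,-0.5,0],[0,0,0],0],
])

```text
clock: 1.35
eef_pos: [524.5, 250.9, 231.4]
tool_rot: [3.141, -0.0, 1.571]
contact_force: [0.7, 0.2, -0.0]
gripper_width: 84.9
finger_force: 0.0
```

Emit:
send_rows([
  [[1,-0.5,0],[0,0,0],0],
  [[1,-0.5,0],[0,0,0],0],
  [[1,-0.5,0],[0,0,0],0],
  [[1,-0.5,0],[0,0,0],0],
  [[1,-0.5,0],[0,0,0],0],
  [[1,-0.5,0],[0,0,0],0],
  [[0,0,0],[0,0,1],0],
  [[0,0,0],[0,0,1],0],
  [[0,0,0],[0,0,1],0],
])

```text
clock: 2.25
eef_pos: [449.8, 400.2, 231.2]
tool_rot: [3.142, 0.0, 1.306]
contact_force: [-0.9, 0.0, 0.8]
gripper_width: 85.3
finger_force: 0.0
```

Emit:
send_rows([
  [[0,0,0],[0,0,1],0],
  [[0,0,0],[0,0,1],0],
  [[0,0,0],[0,0,1],0],
  [[0,0,0],[0,0,1],0],
  [[0,0,0],[0,0,0],0],
  [[0,0,0],[0,0,0],0],
])

```text
clock: 2.85
eef_pos: [449.9, 400.0, 231.3]
tool_rot: [3.142, 0.0, 0.962]
contact_force: [-0.4, -0.0, -0.3]
gripper_width: 85.0
finger_force: 0.0
```

```bash
python3 - <<'E'
from h import *
o=get_obs(); print({k:np.round(o[k],3) for k in ('eef_pos','tool_rot','qpos','contact_force')})
w=cam('wrist'); im=w['image']; cv2.imwrite('pics/w1.png',im)
c=cam('scene')
for x,y in [(130,98),(215,108),(178,188),(97,178)]: print('cork scene',onz(c,170+x/7,120+y/7,32).round(1))
h=cv2.cvtColor(im,cv2.COLOR_BGR2HSV)
print(h[::64,::64,:].tolist())
E
```

```text
{'eef_pos': array([449.947, 400.027, 231.284]), 'tool_rot': array([3.142, 0.   , 0.962]), 'qpos': array([-0.745,  0.389, -0.049,  1.723,  0.022,  1.03 , -1.409]), 'contact_force': array([-0.449, -0.002, -0.348])}
cork scene [453.5 436.9  32. ]
cork scene [495.3 399.5  32. ]
cork scene [439.2 325.6  32. ]
cork scene [401.1 359.8  32. ]
[[[20, 21, 73], [21, 88, 173], [15, 113, 54], [21, 85, 178], [21, 82, 180], [100, 207, 32], [22, 85, 177], [13, 76, 91]], [[25, 20, 75], [23, 25, 91], [21, 86, 181], [36, 7, 184], [21, 83, 182], [21, 83, 165], [21, 83, 181], [16, 72, 82]], [[25, 21, 73], [26, 21, 87], [23, 31, 100], [21, 84, 170], [17, 115, 120], [20, 83, 162], [20, 84, 139], [21, 87, 182]], [[26, 20, 88], [23, 22, 92], [23, 24, 85], [20, 89, 160], [17, 118, 123], [21, 90, 159], [21, 83, 184], [21, 84, 182]], [[25, 19, 79], [23, 25, 82], [21, 20, 88], [108, 25, 51], [20, 87, 181], [20, 89, 97], [21, 84, 182], [20, 89, 181]], [[20, 21, 36], [120, 21, 12], [110, 64, 12], [107, 36, 49], [0, 7, 36], [20, 93, 93], [20, 36, 21], [20, 35, 22]]]
```

View pics/w1.png

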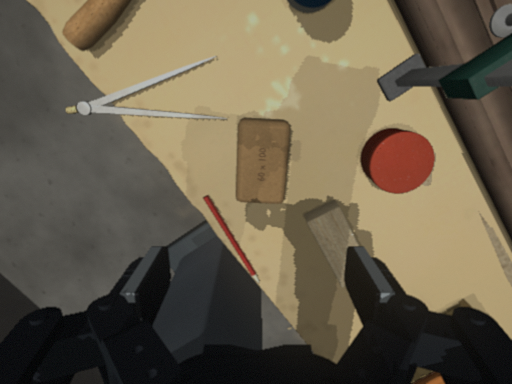

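```bash
cat > ck.py <<'E'
from h import *
w=cam('wrist'); im=w['image']; h=cv2.cvtColor(im,cv2.COLOR_BGR2HSV)
m=cv2.inRange(h,(10,100,85),(18,160,150)); m[:100]=0;m[230:]=0;m[:,:200]=0;m[:,330:]=0
m=cv2.morphologyEx(m,cv2.MORPH_CLOSE,np.ones((5,5)))
q=max(cv2.findContours(m,0,2)[0],key=cv2.contourArea)
print(cv2.minAreaRect(q),cv2.boundingRect(q))
P=np.array([onz(w,*p[0],32)[:2] for p in q],np.float32)
r=cv2.minAreaRect(P); print('cork world',r, cv2.boxPoints(r).round(1).tolist())
m=cv2.inRange(h,(0,0,0),(255,255,255))
for n,u,v,z in [('offc',325,210,28),('offc2',305,215,28),('offc3',341,200,28),('tin',398,158,41),('pencil',255,276,6)]: print(n,onz(w,u,v,z).round())
o=get_obs();print(proj(w,[o['eef_pos'][0],o['eef_pos'][1],32]))
E
python3 ck.py
```

```text
((261.7140808105469, 161.43231201171875), (51.19230270385742, 82.46481323242188), 3.012787342071533) (236, 120, 54, 84)
cork world ((452.4820861816406, 394.70257568359375), (97.37054443359375, 57.61635208129883), 52.358516693115234) [[399.8999938964844, 373.70001220703125], [445.6000061035156, 338.6000061035156], [505.0, 415.70001220703125], [459.3999938964844, 450.79998779296875]]
offc [482. 301.  28.]
offc2 [459. 309.  28.]
offc3 [505. 301.  28.]
tin [582. 315.  41.]
pencil [349. 260.   6.]
[257.22672417 160.80879847]
```

Emit:
send_rows([
  [[0,0,0],[0,0,0.55],0],
  [[-0.11,0.21,1],[0,0,0],0],
  [[0,0,1],[0,0,0],0],
  [[0,0,1],[0,0,0],0],
  [[0,0,1],[0,0,0],0],
  [[0,0,1],[0,0,0],0],
  [[0,0,1],[0,0,0],0],
  [[0,0,1],[0,0,0],0],
  [[0,0,1],[0,0,0],0],
  [[0,0,0.92],[0,0,0],0],
])

```text
clock: 4.0
eef_pos: [452.5, 394.5, 7.1]
tool_rot: [-3.141, 0.0, 0.913]
contact_force: [-0.7, 0.5, -0.2]
gripper_width: 85.3
finger_force: 0.0
```

Emit:
send_rows([
  [[0,0,0],[0,0,0],0],
  [[0,0,0],[0,0,0],255],
  [[0,0,0],[0,0,0],255],
  [[0,0,0],[0,0,0],255],
  [[0,0,0],[0,0,0],255],
  [[0,0,0],[0,0,0],255],
  [[0,0,0],[0,0,0],255],
  [[0,0,0],[0,0,0],255],
  [[0,0,0],[0,0,0],255],
])

```text
clock: 4.9
eef_pos: [453.5, 395.5, 10.0]
tool_rot: [3.141, -0.003, 0.912]
contact_force: [-0.8, -0.7, 6.2]
gripper_width: 59.0
finger_force: 66.5
```

Emit:
send_rows([
  [[0,0,-0.5],[0,0,0],255],
  [[0,0,-1],[0,0,0],255],
  [[0,0,-1],[0,0,0],255],
  [[0,0,-1],[0,0,0],255],
  [[0,0,-1],[0,0,0],255],
  [[0,0,-1],[0,0,0],255],
  [[0,0,-1],[0,0,0],255],
  [[0,0,-0.5],[0,0,0],255],
  [[0,0,0],[0,0,0],255],
  [[0,0,0],[0,0,0],255],
])

```text
clock: 5.9
eef_pos: [452.1, 394.2, 182.7]
tool_rot: [-3.142, 0.001, 0.912]
contact_force: [-0.2, 0.0, -0.9]
gripper_width: 58.7
finger_force: 65.7
```

```bash
python3 - <<'E'
from h import *
w=cam('wrist'); d=cam('side'); a=w['image'];
uv=proj(d,get_obs()['eef_pos']).astype(int);print(uv)
y0=max(0,uv[1]-70);x0=max(0,uv[0]-70)
b=cv2.resize(d['image'][y0:y0+128,x0:x0+100],(300,384),interpolation=2)
cv2.imwrite('pics/w2.png',cv2.resize(np.hstack([a[:, 0:490],b]),None,fx=1,fy=1))
E
```

```text
[168 261]
```

View pics/w2.png

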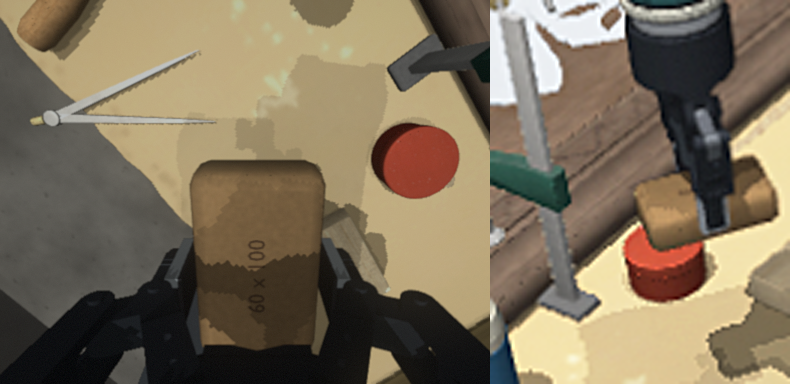

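Emit:
send_rows([
  [[0,0,-0.1],[0,0,0.95],255],
  [[0,0,-0.1],[0,0,0.95],255],
  [[0,0,-0.1],[0,0,0.95],255],
  [[0,0,-0.1],[0,0,0.95],255],
  [[0,0,-0.1],[0,0,0.95],255],
  [[0,0,-0.1],[0,0,0.95],255],
  [[0,0,-0.1],[0,0,0.95],255],
  [[0,0,-0.1],[0,0,0.95],255],
  [[0,0,-0.1],[0,0,0.95],255],
  [[0,0,-0.1],[0,0,0.95],255],
])

```text
clock: 7.0
eef_pos: [451.9, 394.1, 206.7]
tool_rot: [3.14, 0.002, 0.079]
contact_force: [-0.9, -0.1, 0.3]
gripper_width: 59.0
finger_force: 65.7
```

Emit:
send_rows([
  [[-0.05,0.97,-0.1],[0,0,0],255],
  [[-0.05,0.97,-0.1],[0,0,0],255],
  [[-0.05,0.97,-0.1],[0,0,0],255],
  [[-0.05,0.97,-0.1],[0,0,0],255],
  [[-0.05,0.97,-0.1],[0,0,0],255],
  [[-0.05,0.97,-0.1],[0,0,0],255],
  [[-0.05,0.97,-0.1],[0,0,0],255],
  [[-0.05,0.97,-0.1],[0,0,0],255],
  [[-0.05,0.97,-0.1],[0,0,0],255],
  [[-0.05,0.97,-0.1],[0,0,0],255],
])

```text
clock: 8.0
eef_pos: [459.5, 150.6, 232.2]
tool_rot: [3.141, 0.002, 0.083]
contact_force: [-0.1, -0.1, -0.5]
gripper_width: 58.4
finger_force: 65.7
```

Emit:
send_rows([
  [[-0.05,0.97,0],[0,0,0],255],
  [[-0.05,0.97,0],[0,0,0],255],
  [[-0.05,0.97,0],[0,0,0],255],
  [[-0.05,0.97,0],[0,0,0],255],
  [[-0.05,0.97,0],[0,0,0],255],
  [[-0.05,0.97,0],[0,0,0],255],
  [[-0.05,0.97,0],[0,0,0],255],
  [[-0.05,0.97,0],[0,0,0],255],
  [[-0.05,0.97,0],[0,0,0],255],
  [[0,0,0],[0,0,0],255],
])

```text
clock: 9.0
eef_pos: [466.2, -69.9, 232.4]
tool_rot: [3.14, 0.002, 0.077]
contact_force: [-0.9, 0.4, -1.5]
gripper_width: 58.5
finger_force: 65.7
```

```bash
python3 - <<'E'
from h import *
o=get_obs(); print({k:np.round(o[k],3) for k in ('eef_pos','tool_rot','qpos','contact_force')})
w=cam('wrist'); cv2.imwrite('pics/w3.png',cv2.resize(w['image'],(768,576),interpolation=2))
E
```

```text
{'eef_pos': array([466.21 , -69.924, 232.41 ]), 'tool_rot': array([3.14e+00, 2.00e-03, 7.70e-02]), 'qpos': array([-0.295,  0.16 ,  0.414,  2.046, -0.076,  0.952, -1.335]), 'contact_force': array([-0.93 ,  0.366, -1.514])}
```

View pics/w3.png

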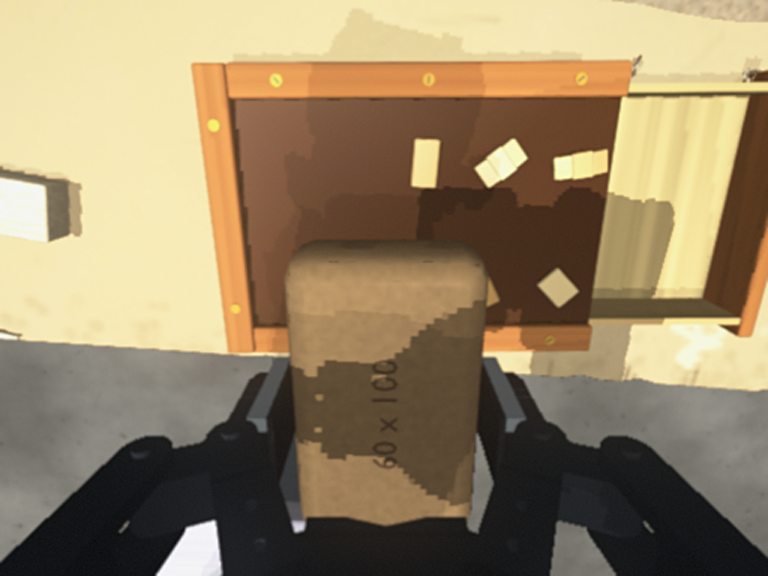

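```bash
cat > b.py <<'E'
from h import *
w=cam('wrist')
own=[];W=[]
for u,v,x,y in [(192,64,95,130),(632,60,95,-130),(228,352,-95,130),(591,350,-95,-130)]:
    p=onz(w,u/1.5,v/1.5,80); own.append((x,y));W.append(p[:2]);print(x,y,p.round(1))
own=np.array(own,float);W=np.array(W)
A=own-own.mean(0);B=W-W.mean(0);U,_,V=np.linalg.svd(A.T@B);R=(U@V).T;t=W.mean(0)
print('board',t.round(1),np.arctan2(R[1,0],R[0,0]).round(4),np.round(own@R.T+t-W,1).tolist())
for u,v in [(621,97),(589,325)]: print('edge',(R.T@(onz(w,u/1.5,v/1.5,72)[:2]-t)).round(1))
for u,v in [(426,163),(501,162),(581,165),(558,288)]: print('chip',(R.T@(onz(w,u/1.5,v/1.5,76)[:2]-t)).round(1))
o=get_obs();p=np.array(o['eef_pos']);print('tcp own',(R.T@(p[:2]-t)).round(1))
# cork upper end edge of bottom? top face end at y=243ish px, z of top ~ tcp+22
for u,v in [(290,290),(487,290),(390,243)]: print('cork',(R.T@(onz(w,u/1.5,v/1.5,p[2]-10)[:2]-t)).round(1),(R.T@(onz(w,u/1.5,v/1.5,p[2]+22)[:2]-t)).round(1))
for u,v in [(20,180),(48,180)]: pass
E
python3 b.py
```

```text
95 130 [573.5  54.7  80. ]
95 -130 [ 596.3 -201.3   80. ]
-95 130 [386.5  39.1  80. ]
-95 -130 [ 409.2 -219.8   80. ]
board [491.4 -81.8] 0.0891 [[1.0, 1.4], [1.2, -1.5], [-1.3, 0.1], [-0.9, 0.0]]
edge [  74.4 -129. ]
edge [ -78.2 -129.9]
chip [36.5 -9.8]
chip [ 36.7 -57.3]
chip [  34.4 -108.1]
chip [ -48.3 -102.9]
tcp own [-23.5  17.4]
cork [ 3.7 49.9] [15.1 42.8]
cork [  3.2 -19.8] [ 14.7 -12.3]
cork [20.5 14.5] [28.4 14.7]
```

Emit:
send_rows([
  [[0,0,0],[0,0,-0.14],255],
  [[0.06,-0.95,0],[0,0,0],255],
  [[0,-0.95,0],[0,0,0],255],
  [[0,0,1],[0,0,0],255],
  [[0,0,1],[0,0,0],255],
  [[0,0,1],[0,0,0],255],
  [[0,0,1],[0,0,0],255],
  [[0,0,1],[0,0,0],255],
  [[0,0,0.4],[0,0,0],255],
  [[0,0,0],[0,0,0],255],
])

```text
clock: 10.1
eef_pos: [462.9, -18.5, 97.1]
tool_rot: [3.142, 0.003, 0.097]
contact_force: [-0.5, -0.1, -0.2]
gripper_width: 58.8
finger_force: 65.8
```

Emit:
send_rows([
  [[0,0,0.12],[0,0,0],255],
  [[0,0,0.12],[0,0,0],255],
  [[0,0,0.08],[0,0,0],255],
  [[0,0,0.08],[0,0,0],255],
  [[0,0,0],[0,0,0],255],
])

```text
clock: 10.6
eef_pos: [464.0, -19.1, 88.3]
tool_rot: [-3.142, -0.0, 0.095]
contact_force: [-0.6, -0.1, -0.4]
gripper_width: 58.8
finger_force: 65.8
```

Emit:
send_rows([
  [[0,0,0.08],[0,0,0],255],
  [[0,0,0.08],[0,0,0],255],
  [[0,0,0.04],[0,0,0],255],
  [[0,0,0],[0,0,0],255],
])

```text
clock: 11.0
eef_pos: [463.8, -19.1, 83.1]
tool_rot: [3.142, 0.0, 0.095]
contact_force: [-0.7, 0.5, -1.2]
gripper_width: 58.8
finger_force: 65.8
```

Emit:
send_rows([
  [[0,0,0.04],[0,0,0],255],
  [[0,0,0.04],[0,0,0],255],
  [[0,0,0],[0,0,0],255],
])

```text
clock: 11.3
eef_pos: [464.0, -19.1, 82.0]
tool_rot: [-3.141, -0.0, 0.095]
contact_force: [-3.9, 0.8, 8.7]
gripper_width: 58.3
finger_force: 66.7
```

Emit:
send_rows([
  [[0,0.2,0],[0,0,0],255],
  [[0,0.4,0],[0,0,0],255],
  [[0,0.4,0],[0,0,0],255],
  [[0,0.4,0],[0,0,0],255],
  [[0,0.4,0],[0,0,0],255],
])

```text
clock: 11.8
eef_pos: [469.1, -63.1, 82.0]
tool_rot: [-3.14, -0.002, 0.096]
contact_force: [-0.3, 3.7, 5.4]
gripper_width: 58.7
finger_force: 66.3
```

Emit:
send_rows([
  [[0,0.4,0],[0,0,0],255],
  [[0,0.4,0],[0,0,0],255],
  [[0,0.4,0],[0,0,0],255],
  [[0,0.4,0],[0,0,0],255],
  [[0,0.4,0],[0,0,0],255],
  [[0,0.4,0],[0,0,0],255],
])

```text
clock: 12.4
eef_pos: [474.8, -122.7, 82.0]
tool_rot: [-3.14, -0.002, 0.096]
contact_force: [-0.3, 3.8, 5.6]
gripper_width: 58.8
finger_force: 66.5
```

Emit:
send_rows([
  [[0,0.4,0],[0,0,0],255],
  [[0,0.4,0],[0,0,0],255],
  [[0,0.4,0],[0,0,0],255],
  [[0,0.4,0],[0,0,0],255],
  [[0,0.4,0],[0,0,0],255],
  [[0,0.4,0],[0,0,0],255],
  [[0,0.4,0],[0,0,0],255],
  [[0,0.15,0],[0,0,0],255],
  [[0,0,0],[0,0,0],255],
])

```text
clock: 13.3
eef_pos: [481.7, -197.3, 82.0]
tool_rot: [3.141, -0.002, 0.095]
contact_force: [-0.6, 0.8, 4.9]
gripper_width: 58.3
finger_force: 66.5
```

Emit:
send_rows([
  [[0,0,-0.6],[0,0,0],255],
  [[0,0,-1],[0,0,0],255],
  [[0,-1,-1],[0,0,0],255],
  [[0.3,-1,-1],[0,0,0],255],
  [[0.3,-1,-1],[0,0,0],255],
  [[0.3,-1,-1],[0,0,0],255],
  [[0.3,-1,-0.5],[0,0,0],255],
  [[0.4,-1,0],[0,0,0],255],
  [[0,-1,0],[0,0,0],255],
  [[0,0,0],[0,0,0],255],
])

```text
clock: 14.3
eef_pos: [503.7, -15.1, 233.5]
tool_rot: [-3.14, 0.001, 0.101]
contact_force: [0.2, -0.0, -0.9]
gripper_width: 58.4
finger_force: 65.7
```

```bash
cat > see.py <<'E'
from h import *
import sys
o=get_obs();p=np.array(o['eef_pos']);B=np.array([491.4,-81.8]);c,s=np.cos(.089),np.sin(.089);R=np.array([[c,-s],[s,c]])
print('own',(R.T@(p[:2]-B)).round(1),p[2].round(1),o['tool_rot'].round(3))
w=cam('wrist')['image'];a=cam('scene')['image'][130:270,190:350]
cv2.imwrite('pics/%s.png'%sys.argv[1],np.hstack([cv2.resize(w[:,100:],(386,360)),cv2.resize(a,(411,360),interpolation=2)]))
E
python3 see.py v4
```

```text
own [18.2 65.3] 233.5 [-3.14e+00  1.00e-03  1.01e-01]
```

View pics/v4.png

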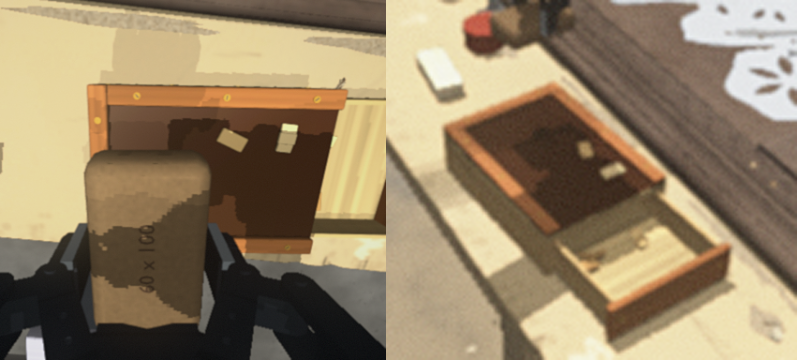

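Emit:
send_rows([
  [[0.15,0,0.6],[0,0,0.14],255],
  [[0,0,1],[0,0,0],255],
  [[0,0,1],[0,0,0],255],
  [[0,0,1],[0,0,0],255],
  [[0,0,1],[0,0,0],255],
  [[0,0,1],[0,0,0],255],
  [[0,0,0.2],[0,0,0],255],
  [[0,0,0.12],[0,0,0],255],
  [[0,0,0.1],[0,0,0],255],
  [[0,0,0],[0,0,0],255],
])

```text
clock: 15.4
eef_pos: [508.5, -19.0, 84.1]
tool_rot: [3.141, -0.002, 0.082]
contact_force: [-0.4, -0.9, -1.2]
gripper_width: 58.5
finger_force: 65.7
```

Emit:
send_rows([
  [[0,0,0.04],[0,0,0],255],
  [[0,0,0.04],[0,0,0],255],
  [[0,0,0],[0,0,0],255],
])

```text
clock: 15.7
eef_pos: [508.4, -18.7, 82.0]
tool_rot: [-3.142, -0.001, 0.083]
contact_force: [0.1, 0.6, 3.7]
gripper_width: 58.9
finger_force: 66.1
```

Emit:
send_rows([
  [[0,0.2,0.02],[0,0,0],255],
  [[0,0.4,0],[0,0,0],255],
  [[0,0.4,0],[0,0,0],255],
  [[0,0.4,0],[0,0,0],255],
  [[0,0.4,0],[0,0,0],255],
  [[0,0.4,0],[0,0,0],255],
  [[0,0.4,0],[0,0,0],255],
  [[0,0.4,0],[0,0,0],255],
])

```text
clock: 16.5
eef_pos: [515.5, -91.9, 82.0]
tool_rot: [-3.14, -0.003, 0.084]
contact_force: [-0.9, 4.6, 7.7]
gripper_width: 58.6
finger_force: 66.6
```

Emit:
send_rows([
  [[0,0.4,0],[0,0,0],255],
  [[0,0.4,0],[0,0,0],255],
  [[0,0.4,0],[0,0,0],255],
  [[0,0.4,0],[0,0,0],255],
  [[0,0.4,0],[0,0,0],255],
  [[0,0.4,0],[0,0,0],255],
  [[0,0.4,0],[0,0,0],255],
  [[0,0.4,0],[0,0,0],255],
  [[0,0.4,0],[0,0,0],255],
  [[0,0.4,0],[0,0,0],255],
])

```text
clock: 17.5
eef_pos: [523.7, -191.6, 82.0]
tool_rot: [-3.14, -0.002, 0.084]
contact_force: [-0.5, 4.5, 8.9]
gripper_width: 58.8
finger_force: 66.7
```

Emit:
send_rows([
  [[0,0,-0.6],[0,0,0],255],
  [[0,0,-1],[0,0,0],255],
  [[0,-1,-1],[0,0,0],255],
  [[-0.3,-1,-1],[0,0,0],255],
  [[-0.3,-1,-1],[0,0,0],255],
  [[-0.3,-1,-1],[0,0,0],255],
  [[0,-1,-0.5],[0,0,0],255],
  [[0,-1,0],[0,0,0],255],
  [[0,-1,0],[0,0,0],255],
  [[0,0,0],[0,0,0],255],
])

```text
clock: 18.5
eef_pos: [484.9, -16.8, 234.0]
tool_rot: [-3.14, -0.001, 0.089]
contact_force: [0.3, 1.0, 0.3]
gripper_width: 58.8
finger_force: 65.7
```

```bash
python3 see.py v5
```

```text
own [-0.7 65.3] 234.0 [-3.14e+00 -1.00e-03  8.90e-02]
```

View pics/v5.png

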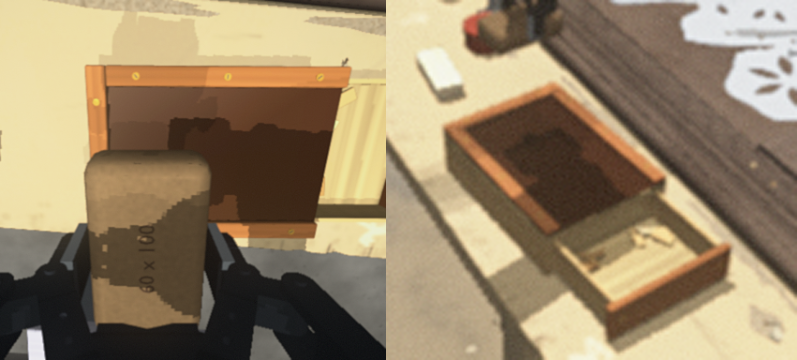

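Emit:
send_rows([
  [[-0.44,1,0],[0,0,0],255],
  [[-0.44,1,0],[0,0,0],255],
  [[-0.44,1,0],[0,0,0],255],
  [[-0.44,1,0],[0,0,0],255],
  [[-0.44,1,0],[0,0,0],255],
  [[-0.44,1,0],[0,0,0],255],
  [[-0.44,1,0],[0,0,0],255],
  [[-0.44,1,0],[0,0,0],255],
  [[-0.44,1,0],[0,0,0],255],
  [[-0.44,1,0],[0,0,0],255],
])

```text
clock: 19.6
eef_pos: [395.1, -281.0, 233.6]
tool_rot: [3.141, 0.0, 0.081]
contact_force: [0.2, -0.3, -0.3]
gripper_width: 59.0
finger_force: 65.7
```

Emit:
send_rows([
  [[0,0,0],[0,0,0],255],
  [[0,0,0],[0,0,0],255],
])

```text
clock: 19.8
eef_pos: [395.6, -279.9, 233.4]
tool_rot: [3.142, 0.0, 0.08]
contact_force: [0.3, -0.2, -0.3]
gripper_width: 58.9
finger_force: 65.7
```

```bash
cat > tray.py <<'E'
from h import *
o=get_obs();p=np.array(o['eef_pos']);B=np.array([491.4,-81.8]);c,s=np.cos(.089),np.sin(.089);R=np.array([[c,-s],[s,c]])
print('own',(R.T@(p[:2]-B)).round(1),p[2].round(1),o['tool_rot'].round(3))
w=cam('wrist');cv2.imwrite('pics/t.png',w['image'])
# rectify floor plane z=16, own x -95..95, y -95..-260 at 1px/mm
X,Y=np.meshgrid(np.arange(-95,110,1.),np.arange(-110,-262,-1.))
def rect(w,z):
    mp=np.array([proj(w,[*(R@[x,y]+B),z]) for x,y in zip(X.ravel(),Y.ravel())],np.float32).reshape(*X.shape,2)
    return cv2.remap(w['image'],mp,None,cv2.INTER_LINEAR)
for nm,cc in [('w',w),('s',cam('scene'))]:
    r=rect(cc,16);np.save('pics/r%s.npy'%nm,r);h=cv2.cvtColor(r,cv2.COLOR_BGR2HSV)
    print(nm,'V rows=y from -110 step 5, cols=x from -95 step 5')
    for i in range(0,r.shape[0],5): print(-110-i,' '.join('%3d'%v for v in h[i,::5,2]))
E
python3 tray.py
```

```text
own [-113.  -188.8] 233.4 [3.142 0.    0.08 ]
w V rows=y from -110 step 5, cols=x from -95 step 5
-110 208 207 108 116 114 113 113 111 112 112 111 111 109 109 113 123 122 121 120 119 119 119 120 119 117 117 116 116 116 116   0   0   0   0   0   0   0   0   0   0   0
-115 209 209 107 115 115 115 114 112 112 112 112 110 111 110 109 110 123 122 120 121 121 121 120 119 119 119 117 117 117 117   0   0   0   0   0   0   0   0   0   0   0
-120  84  82  91 101 103 101 101  94 101  98  95 103 107 102  96 100 103 109 116 113 108 111 114 111 116 117 110 111 115 110   0   0   0   0   0   0   0   0   0   0   0
-125  83 145  89 108 116 116 115 116 115 115 114 114 115 112 114 115 113 112 114 113 112 114 112 111 115 112 110 113 111 108   0   0   0   0   0   0   0   0   0   0   0
-130  80 205  88 115 131 131 130 128 125 130 129 126 124 126 129 132 132 128 136 137 137 130 123 137 135 127 126 125 129 126   0   0   0   0   0   0   0   0   0   0   0
-135 196 225  86 123 144 144 144 145 145 117 123 144 146 145 145 146 146 146 147 175 180 181 181 180 175 176 173 179 177 177   0   0   0   0   0   0   0   0 
[... 8827 characters left out ...]
 108 113 111 107 112 106
-245 124  96  92  92  91  93  92  93  91  92  90  94  91  91  90  88  92  94  92  93  89  92  95  93  92  96  94  92  93  92  93  91  90  93  92  89  95  94  88  91  98
-250 107  92  91  94  94 101  98  96  91  90  90  93  91  91  93  93  92  93  89  94  93  97  94  96  93  99  98  97  95  97  97  96  93  96  97 100 103  99  94 106 164
-255  94  97  94  96  98 100  97  92  96  92  95  93  95  93  94  91  96  95  98  96  94  93  94  95  97  95  93  94  96  95  97  95  98  94  97  98 104  98 111 171 227
-260  93  92  96  93  97  94  96  94  97  93  95 100  97  96  93 101  96  98  97  96  99  94  94  97  93  97  94  95  92  96  94  93  96  94  95  92  92 114 182 233 242
```

Emit:
send_rows([
  [[1,0,0],[0,0,0],255],
  [[1,0,0],[0,0,0],255],
  [[0.4,0,0],[0,0,0],255],
  [[0,0,0],[0,0,0],255],
])

```text
clock: 20.3
eef_pos: [457.3, -272.7, 233.0]
tool_rot: [-3.142, 0.001, 0.086]
contact_force: [-0.4, 0.4, -1.4]
gripper_width: 58.5
finger_force: 65.7
```

```bash
cat > tr2.py <<'E'
from h import *
B=np.array([491.4,-81.8]);c,s=np.cos(.089),np.sin(.089);R=np.array([[c,-s],[s,c]])
w=cam('wrist');im=w['image'];h=cv2.cvtColor(im,cv2.COLOR_BGR2HSV)
for x,y,z in [(79,-130,56),(79,-243,56),(75,-130,72),(79,-130,13),(79,-243,13),(-40,-130,13),(-40,-243,13)]: print((x,y,z),proj(w,[*(R@[x,y]+B),z]).round())
a=proj(w,[*(R@[85,-122]+B),56]);b=proj(w,[*(R@[0,-185]+B),13])
x0,x1=sorted([int(a[0]),int(b[0])]);y0,y1=sorted([int(a[1]),int(b[1])])
print(x0,x1,y0,y1)
for k in (1,2):
    print('HSV'[k])
    for v in range(y0,y1,4): print(v,' '.join('%3d'%q for q in h[v,x0:x1:4,k]))
E
python3 tr2.py
```

```text
(79, -130, 56) [197.  31.]
(79, -243, 56) [316.  31.]
(75, -130, 72) [193.  33.]
(79, -130, 13) [204.  38.]
(79, -243, 13) [309.  38.]
(-40, -130, 13) [210. 148.]
(-40, -243, 13) [304. 147.]
187 255 24 113
S
24 162 163 129 112 112  87  78  77  75  78  82  85  76  71  60  83  84
28 161 161 141 116 116  95  94  95  95 110 109 107 111 111 109 108 108
32 164 163 140 116 117  96  94  96 114 115 113 113 112 112 115 113 113
36 113 115 118 112 115 109 111 115 114 109 109 107 113 114 107 110 112
40 117 113 114 104 109 106 105 108 106 107 107 107 107 102 105 102 108
44 118 115 118 106 106 107 106 105 106 104 102 100 101 105 105 106 111
48 115 117 116 103 108 107 106 107 107 106 101 100 102 106 114 108 112
52 120 115 116 104 104 105 104 100  98  97 104 102 110 106 109 109 112
56 116 117 118 106 105 103 104  96  96  97 103 104 106 106 109 110 112
60 116 115 113 106 107 106 105  95  97  95  98 103 106 109 108 109 119
64 117 117 117 109 106 102 107  97  96  95  95 116 105 108 118 107 106
68 114 114 118 109 106 107 107  97  98  93  91 110 111 112 105 106 106
72 118 119 117 110 107 103 104 100  99  
[... 1683 characters left out ...]
6  80 117 136 148 124 204 226 226 150 230 219 217 220 219
80 128 115 116  79 117 135 142 131 115 131 164 221 199 219 218 219 219
84 121 115 115  74 117 134 133 140 138 160 236 236 236 239 150 219 219
88 113 114 115  81 116 136 148 142 127 164 237 232 237 237 180 219 218
92 113 114 113  93 115 140 148 144 141 129 203 225 237 201 220 219 219
96 112 112 112 104 115 141 149 144 140 133 229 230 227 207 217 218 219
100 111 111 112 105 116 130 147 144 140 138 228 229 228 219 217 220 219
104 111 111 111  95 114 129 148 144 139 133 226 229 229 218 217 219 218
108 110 111 111 101 111 128 148 145 140 134 226 229 229 217 217 219 219
112 109 111 110 106 108 126 147 143 140 135 226 228 229 218 218 219 219
```

```bash
python3 - <<'E'
import numpy as np,cv2
h=cv2.cvtColor(np.load('pics/rw.npy'),cv2.COLOR_BGR2HSV)
for k in (1,2):
    print('HSV'[k],'x from -82 step 3')
    for i in range(22,66,2): print(-110-i,' '.join('%3d'%v for v in h[i,13:95:3,k]))
E
```

```text
S x from -82 step 3
-132 117 104 105 107 109 107 106 105 107 107 105 125 113 105 107 107 105 105 105 105 107 105 109 104 105 107 106 107
-134 117 106 106 108 106 105 106 106 105 106 107 139 132 108 106 107 109 106 104 106 105 105 108 108 106 107 106 106
-136 115 106 107 106 106 106 106 107 106 107 119 138 137 126 109 107 108 107 105 105 108 108 105 107 105 106 106 105
-138 115 105 107 106 107 107 106 107 106 107 136 137 138 138 124 110 106 107 107 106 109 107 109 107 106 108 106 108
-140 115 106 104 106 106 105 106 105 106 108 138 139 137 138 136 131 112 105 106 105 106 104 106 108 107 107 106 106
-142 115 105 106 101 101 104 104 107 105 105 123 139 138 137 138 139 130 115 105 107 104 107 106 106 106 107 107 106
-144 116 106 106  96  95  96 100 104 103 105 105 127 139 138 136 139 137 136 115 110 105 107 104 107 106 108 106 105
-146 113 106 105  95  94  95  95  88  92  93 105 109 136 139 140 141 141 138 139 136 128 110 106 105 104 105 106 107
-148 114 106  86  86  89  90  90  57  55  56  94 106 120 139 142 143 144 142 142 142 143 123 105 105 105 106 108 105
-150 114 106  91  58  58  5
[... 3387 characters left out ...]
164  99 201 203 214 221 198 173 220 218 219 218 217 215 215 186 222 221 222 222 222 222 221 222 221 222 222 223 222
-166  98 196 198 212 218 221 149 169 173 178 180 180 182 186 185 219 218 218 217 218 218 219 218 219 218 219 218 218
-168  96 194 198 215 216 220 143 129 129 131 132 163 147 140 172 217 216 216 217 216 217 217 217 217 217 217 217 216
-170  97 196 198 216 218 219 199 146 164 161 157 210 199 189 200 219 218 218 218 218 218 217 218 218 217 217 217 217
-172  97 198 200 219 219 219 219 203 219 219 218 221 220 222 220 218 219 219 219 219 219 219 219 218 219 218 218 217
-174 101 199 200 219 219 219 220 221 220 220 220 219 219 220 219 219 219 219 219 219 220 219 219 220 219 219 218 219
```

Emit:
send_rows([
  [[0.08,-1,0],[0,0,0],255],
  [[0.08,-1,0],[0,0,0],255],
  [[0.08,-1,0],[0,0,0],255],
  [[0.08,-1,0],[0,0,0],255],
  [[0.08,-1,0],[0,0,0],255],
  [[0.08,-1,0],[0,0,0],255],
  [[0.08,-1,0],[0,0,0],255],
  [[0.08,-1,0],[0,0,0],255],
  [[0.08,-1,0],[0,0,0],255],
  [[0.08,-1,0],[0,0,0],255],
])

```text
clock: 21.35
eef_pos: [454.2, -22.9, 233.4]
tool_rot: [3.142, 0.0, 0.082]
contact_force: [1.3, 0.5, -0.8]
gripper_width: 58.9
finger_force: 65.7
```

Emit:
send_rows([
  [[0.08,-1,0],[0,0,0],255],
  [[0.08,-1,0],[0,0,0],255],
  [[0.08,-1,0],[0,0,0],255],
  [[0.08,-1,0],[0,0,0],255],
  [[0.08,-1,0],[0,0,0],255],
  [[0.08,-1,0],[0,0,0],255],
  [[0.08,-1,0],[0,0,0],255],
  [[0.08,-1,0],[0,0,0],255],
  [[0.08,-1,0],[0,0,0],255],
  [[0.08,-1,0],[0,0,0],255],
])

```text
clock: 22.35
eef_pos: [454.1, 227.3, 233.3]
tool_rot: [3.141, 0.0, 0.082]
contact_force: [-0.6, -0.1, -0.6]
gripper_width: 58.8
finger_force: 65.7
```

Emit:
send_rows([
  [[0.08,-1,0],[0,0,0],255],
  [[0.08,-1,0],[0,0,0],255],
  [[0.08,-1,0],[0,0,0],255],
  [[0.08,-1,0],[0,0,0],255],
  [[0.08,-1,0],[0,0,0],255],
  [[0.08,-1,0],[0,0,0],255],
  [[0.03,-0.6,0],[0,0,0],255],
  [[0,0,0],[0,0,0],255],
])

```text
clock: 23.15
eef_pos: [452.9, 394.3, 233.1]
tool_rot: [3.142, 0.0, 0.085]
contact_force: [0.3, 0.2, -0.8]
gripper_width: 58.7
finger_force: 65.7
```

Emit:
send_rows([
  [[0,0,0.6],[0,0,-0.94],255],
  [[0,0,0.6],[0,0,-0.94],255],
  [[0,0,0.6],[0,0,-0.94],255],
  [[0,0,0.6],[0,0,-0.94],255],
  [[0,0,0.6],[0,0,-0.94],255],
  [[0,0,0.6],[0,0,-0.94],255],
  [[0,0,0.6],[0,0,-0.94],255],
  [[0,0,0.6],[0,0,-0.94],255],
  [[0,0,0],[0,0,-0.94],255],
  [[0,0,0],[0,0,-0.94],255],
])

```text
clock: 24.15
eef_pos: [454.1, 390.4, 112.6]
tool_rot: [3.14, 0.003, 0.905]
contact_force: [-0.0, 0.8, -0.6]
gripper_width: 58.9
finger_force: 65.7
```

Contact should come at TCP z ≈ 10.

Emit:
send_rows([
  [[0,0,1],[0,0,0],255],
  [[0,0,1],[0,0,0],255],
  [[0,0,1],[0,0,0],255],
  [[0,0,0.6],[0,0,0],255],
  [[0,0,0.24],[0,0,0],255],
  [[0,0,0.12],[0,0,0],255],
  [[0,0,0.08],[0,0,0],255],
  [[0,0,0],[0,0,0],255],
])

```text
clock: 24.95
eef_pos: [454.3, 393.5, 13.0]
tool_rot: [3.141, -0.001, 0.903]
contact_force: [0.7, -0.3, -0.2]
gripper_width: 59.1
finger_force: 65.7
```

Emit:
send_rows([
  [[0,0,0.06],[0,0,0],255],
  [[0,0,0.05],[0,0,0],255],
  [[0,0,0.03],[0,0,0],255],
  [[0,0,0],[0,0,0],255],
])

```text
clock: 25.35
eef_pos: [454.1, 393.5, 10.0]
tool_rot: [3.141, -0.001, 0.903]
contact_force: [-2.4, -2.0, 7.5]
gripper_width: 58.6
finger_force: 66.7
```

Emit:
send_rows([
  [[0,0,0],[0,0,0],0],
  [[0,0,0],[0,0,0],0],
  [[0,0,0],[0,0,0],0],
  [[0,0,0],[0,0,0],0],
  [[0,0,0],[0,0,0],0],
  [[0,0,-0.3],[0,0,0],0],
  [[0,0,-0.6],[0,0,0],0],
  [[0,0,-1],[0,0,0],0],
  [[0,0,-1],[0,0,0],0],
  [[0,0,-1],[0,0,0],0],
])

```text
clock: 26.35
eef_pos: [454.0, 393.5, 108.6]
tool_rot: [3.141, -0.001, 0.903]
contact_force: [0.2, -0.1, 0.3]
gripper_width: 85.2
finger_force: 0.0
```

Emit:
send_rows([
  [[0,0,-1],[0,0,0],0],
  [[0,0,-1],[0,0,0],0],
  [[0,0,-1],[0,0,0],0],
  [[0,0,-1],[0,0,0],0],
  [[0,0,-1],[0,0,0],0],
  [[0,0,0],[0,0,0],0],
  [[0,0,0],[0,0,0],0],
])

```text
clock: 27.05
eef_pos: [454.0, 393.3, 232.8]
tool_rot: [3.141, -0.002, 0.903]
contact_force: [-0.9, -0.5, -0.9]
gripper_width: 85.5
finger_force: 0.0
```

```bash
python3 ck.py
```

```text
((257.0, 160.0), (82.0, 50.0), 90.0) (232, 119, 51, 83)
cork world ((453.1933898925781, 392.5028076171875), (96.8416976928711, 57.36132049560547), 51.832763671875) [[400.70001220703125, 372.20001220703125], [445.79998779296875, 336.70001220703125], [505.70001220703125, 412.79998779296875], [460.6000061035156, 448.29998779296875]]
offc [481. 292.  28.]
offc2 [458. 302.  28.]
offc3 [504. 291.  28.]
tin [581. 300.  41.]
pencil [345. 259.   6.]
[257.0030368 161.3566961]
```

Emit:
send_rows([
  [[0,0,0],[0,0,-0.87],255],
  [[0,0,0],[0,0,-0.87],255],
  [[0,0,0],[0,0,-0.87],255],
  [[0,0,0],[0,0,-0.87],255],
  [[0,0,0],[0,0,-0.87],255],
  [[0,0,0],[0,0,-0.87],255],
  [[0,0,0],[0,0,-0.87],255],
  [[0,0,0],[0,0,-0.87],255],
  [[0,0,0],[0,0,-0.87],255],
  [[0,0,0],[0,0,-0.87],255],
])

```text
clock: 28.1
eef_pos: [453.2, 392.6, 229.9]
tool_rot: [-3.139, 0.002, 1.666]
contact_force: [-0.2, -1.2, -0.5]
gripper_width: 0.0
finger_force: 0.0
```

Emit:
send_rows([
  [[-1,0,0],[0,0,0],255],
  [[-1,0,0],[0,0,0],255],
  [[-1,0,0],[0,0,0],255],
  [[-1,0,0],[0,0,0],255],
  [[-1,0,0],[0,0,0],255],
  [[-1,0,0],[0,0,0],255],
  [[-1,0,0],[0,0,0],255],
  [[-1,0,0],[0,0,0],255],
  [[-1,0,0],[0,0,0],255],
  [[-1,0,0],[0,0,0],255],
])

```text
clock: 29.1
eef_pos: [475.9, 143.0, 230.2]
tool_rot: [-3.139, 0.0, 1.662]
contact_force: [0.2, -0.8, 0.4]
gripper_width: -0.3
finger_force: 0.0
```

Emit:
send_rows([
  [[-1,0,0],[0,0,0],255],
  [[-1,0,0],[0,0,0],255],
  [[-1,0,0],[0,0,0],255],
  [[-1,0,0],[0,0,0],255],
  [[-1,0,0],[0,0,0],255],
  [[-1,0,0],[0,0,0],255],
  [[-1,0,0],[0,0,0],255],
  [[-1,0,0],[0,0,0],255],
  [[-1,0,0],[0,0,0],255],
  [[-1,0,0],[0,0,0],255],
])

```text
clock: 30.1
eef_pos: [498.7, -105.6, 230.2]
tool_rot: [-3.139, -0.001, 1.662]
contact_force: [0.2, 0.5, 0.2]
gripper_width: -0.1
finger_force: 0.0
```

Emit:
send_rows([
  [[-1,0,0],[0,0,0],255],
  [[-1,0,0],[0,0,0],255],
  [[-1,0,0],[0,0,0],255],
  [[-1,0,0],[0,0,0],255],
  [[-1,0,0],[0,0,0],255],
  [[-1,0,0],[0,0,0],255],
  [[-1,0,0],[0,0,0],255],
  [[-1,0,0],[0,0,0],255],
  [[-1,0,0],[0,0,0],255],
  [[-1,0,0],[0,0,0],255],
])

```text
clock: 31.1
eef_pos: [521.7, -354.1, 229.9]
tool_rot: [-3.139, -0.002, 1.662]
contact_force: [0.5, 0.0, -0.3]
gripper_width: -0.1
finger_force: 0.0
```

```bash
python3 tray.py | head -1; python3 - <<'E'
from h import *
c=cam('scene');h=cv2.cvtColor(c['image'],cv2.COLOR_BGR2HSV)
B=np.array([491.4,-81.8]);cc,s=np.cos(.089),np.sin(.089);R=np.array([[cc,-s],[s,cc]])
# profile along own y at x=0 (z=59): find front top edge
for x in (-60,60):
    print([(y,h[tuple(proj(c,[*(R@[x,y]+B),59]).round().astype(int)[::-1])].tolist()) for y in range(-230,-275,-4)])
E
```

```text
own [   6.  -273.9] 229.9 [-3.139e+00 -2.000e-03  1.662e+00]
[(-230, [21, 94, 215]), (-234, [21, 94, 211]), (-238, [20, 97, 198]), (-242, [19, 97, 195]), (-246, [20, 95, 211]), (-250, [20, 97, 227]), (-254, [17, 111, 228]), (-258, [13, 145, 211]), (-262, [13, 148, 204]), (-266, [13, 150, 150]), (-270, [13, 137, 95]), (-274, [14, 147, 92])]
[(-230, [22, 104, 101]), (-234, [18, 109, 103]), (-238, [17, 111, 103]), (-242, [19, 115, 104]), (-246, [19, 115, 104]), (-250, [16, 120, 104]), (-254, [14, 133, 140]), (-258, [13, 144, 154]), (-262, [13, 148, 178]), (-266, [12, 143, 136]), (-270, [13, 126, 95]), (-274, [13, 126, 95])]Exception ignored on flushing sys.stdout:
BrokenPipeError: [Errno 32] Broken pipe
```

Emit:
send_rows([
  [[-1,-0.2,0],[0,0,0],255],
  [[0,0,1],[0,0,0],255],
  [[0,0,1],[0,0,0],255],
  [[0,0,1],[0,0,0],255],
  [[0,0,1],[0,0,0],255],
  [[0,0,1],[0,0,0],255],
  [[0,0,1],[0,0,0],255],
  [[0,0,1],[0,0,0],255],
  [[0,0,1],[0,0,0],255],
  [[0,0,0],[0,0,0],255],
])

```text
clock: 32.25
eef_pos: [517.3, -375.4, 27.2]
tool_rot: [-3.135, -0.006, 1.664]
contact_force: [-0.3, 0.7, -0.4]
gripper_width: -0.0
finger_force: 0.0
```

Emit:
send_rows([
  [[0.4,0,0],[0,0,0],255],
  [[0.4,0,0],[0,0,0],255],
  [[0.4,0,0],[0,0,0],255],
  [[0.4,0,0],[0,0,0],255],
  [[0.3,0,0],[0,0,0],255],
  [[0.3,0,0],[0,0,0],255],
  [[0.3,0,0],[0,0,0],255],
  [[0.3,0,0],[0,0,0],255],
])

```text
clock: 33.05
eef_pos: [513.3, -308.8, 31.4]
tool_rot: [3.141, 0.0, 1.662]
contact_force: [1.0, -1.8, 0.0]
gripper_width: 0.0
finger_force: 0.5
```

Emit:
send_rows([
  [[0.3,0,0],[0,0,0],255],
  [[0.3,0,0],[0,0,0],255],
  [[0.3,0,0],[0,0,0],255],
  [[0.3,0,0],[0,0,0],255],
  [[0.3,0,0],[0,0,0],255],
  [[0.2,0,0],[0,0,0],255],
])

```text
clock: 33.65
eef_pos: [509.3, -265.9, 31.2]
tool_rot: [-3.141, -0.0, 1.663]
contact_force: [0.7, -0.9, 0.3]
gripper_width: -0.1
finger_force: 0.4
```

Emit:
send_rows([
  [[0.1,0,0],[0,0,0],255],
  [[0.1,0,0],[0,0,0],255],
  [[0.1,0,0],[0,0,0],255],
  [[0.1,0,0],[0,0,0],255],
  [[0.1,0,0],[0,0,0],255],
])

```text
clock: 34.15
eef_pos: [508.4, -255.2, 31.3]
tool_rot: [3.141, 0.001, 1.662]
contact_force: [2.4, -4.6, -2.9]
gripper_width: -0.1
finger_force: 2.3
```

Emit:
send_rows([
  [[0.08,0,0],[0,0,0],255],
  [[0.08,0,0],[0,0,0],255],
  [[0.08,0,0],[0,0,0],255],
  [[0.08,0,0],[0,0,0],255],
])

```text
clock: 34.55
eef_pos: [507.7, -247.4, 31.3]
tool_rot: [3.141, 0.001, 1.662]
contact_force: [2.4, -5.2, -4.6]
gripper_width: 0.3
finger_force: 3.0
```

Emit:
send_rows([
  [[0.06,0,0],[0,0,0],255],
  [[0.06,0,0],[0,0,0],255],
  [[0.06,0,0],[0,0,0],255],
])

```text
clock: 34.85
eef_pos: [507.4, -243.2, 31.3]
tool_rot: [3.141, 0.002, 1.662]
contact_force: [2.4, -6.8, -4.4]
gripper_width: -0.5
finger_force: 3.5
```

Emit:
send_rows([
  [[0.06,0,0],[0,0,0],255],
  [[0.06,0,0],[0,0,0],255],
  [[0,0,0],[0,0,0],255],
])

```text
clock: 35.15
eef_pos: [507.2, -241.4, 31.4]
tool_rot: [3.14, 0.003, 1.661]
contact_force: [3.1, -9.1, -5.9]
gripper_width: -0.1
finger_force: 4.5
```

Emit:
send_rows([
  [[0.06,0,0],[0,0,0],255],
  [[0.06,0,0],[0,0,0],255],
  [[0,0,0],[0,0,0],255],
])

```text
clock: 35.45
eef_pos: [507.2, -241.2, 31.5]
tool_rot: [3.139, 0.007, 1.659]
contact_force: [4.1, -14.8, -9.7]
gripper_width: -0.0
finger_force: 7.5
```

Emit:
send_rows([
  [[0,0,0],[0,0,0],255],
  [[-0.3,0,0],[0,0,0],255],
  [[-0.6,0,0],[0,0,0],255],
  [[-1,0,0],[0,0,0],255],
  [[-1,0,0],[0,0,0],255],
  [[0,0,0],[0,0,0],255],
  [[0,0,0],[0,0,0],255],
])

```text
clock: 36.15
eef_pos: [512.6, -307.9, 31.0]
tool_rot: [-3.141, -0.002, 1.662]
contact_force: [0.6, 0.1, 0.3]
gripper_width: 0.3
finger_force: 0.0
```

Emit:
send_rows([
  [[0,0,-1],[0,0,0],255],
  [[0,0,-1],[0,0,0],255],
  [[0,0,-1],[0,0,0],255],
  [[0,0,-1],[0,0,0],255],
  [[0,0,-1],[0,0,0],255],
  [[0,0,-1],[0,0,0],255],
  [[0,0,-1],[0,0,0],255],
  [[0,0,-1],[0,0,0],255],
  [[0,0,0],[0,0,0],255],
  [[0,0,0],[0,0,0],255],
])

```text
clock: 37.15
eef_pos: [513.3, -306.7, 231.4]
tool_rot: [3.141, -0.001, 1.664]
contact_force: [-0.1, 0.1, -0.5]
gripper_width: -0.2
finger_force: 0.0
```

```bash
python3 - <<'E'
from h import *
B=np.array([491.4,-81.8]);cc,s=np.cos(.089),np.sin(.089);R=np.array([[cc,-s],[s,cc]])
for n in ('wrist','scene'):
  c=cam(n);h=cv2.cvtColor(c['image'],cv2.COLOR_BGR2HSV);print(n)
  for x in (-60,60):
    L=[]
    for y in range(-118,-200,-3):
        u,v=proj(c,[*(R@[x,y]+B),59]).round().astype(int)
        L.append((y,h[v,u].tolist() if 0<=u<512 and 0<=v<384 else None))
    print(x,L)
E
```

```text
wrist
-60 [(-118, [12, 133, 75]), (-121, [13, 140, 69]), (-124, [12, 144, 69]), (-127, [13, 140, 69]), (-130, [13, 143, 64]), (-133, [20, 109, 91]), (-136, [20, 112, 89]), (-139, [20, 111, 85]), (-142, [20, 107, 81]), (-145, [15, 151, 101]), (-148, [14, 162, 142]), (-151, [14, 164, 135]), (-154, [13, 161, 117]), (-157, [20, 90, 108]), (-160, [21, 87, 112]), (-163, [20, 88, 113]), (-166, [21, 86, 113]), (-169, [20, 83, 148]), (-172, [20, 84, 185]), (-175, [20, 87, 184]), (-178, [20, 88, 183]), (-181, [20, 87, 182]), (-184, [20, 86, 183]), (-187, [20, 85, 183]), (-190, [20, 87, 185]), (-193, [20, 86, 181]), (-196, [19, 87, 182]), (-199, [20, 87, 182])]
60 [(-118, [11, 136, 86]), (-121, [12, 136, 86]), (-124, [11, 136, 86]), (-127, [11, 135, 87]), (-130, [12, 140, 84]), (-133, [21, 108, 102]), (-136, [22, 105, 126]), (-139, [21, 108, 128]), (-142, [20, 110, 121]), (-145, [18, 120, 96]), (-148, [14, 169, 160]), (-151, [13, 170, 138]), (-154, [14, 169, 128]), (-157, [19, 101, 86]), (-160, [21, 87, 100]), (-163, [20, 88, 101]), (-166, [21, 86, 101]), (-169, [21, 87, 97]), (-172, [20, 84, 1
[... 837 characters left out ...]
[17, 109, 105]), (-199, [17, 109, 105])]
60 [(-118, [12, 141, 94]), (-121, [14, 120, 119]), (-124, [14, 120, 119]), (-127, [19, 104, 127]), (-130, [19, 102, 112]), (-133, [18, 108, 99]), (-136, [19, 110, 97]), (-139, [18, 113, 97]), (-142, [16, 112, 96]), (-145, [15, 122, 127]), (-148, [14, 141, 147]), (-151, [12, 149, 182]), (-154, [13, 149, 192]), (-157, [13, 151, 140]), (-160, [13, 151, 140]), (-163, [12, 135, 89]), (-166, [12, 135, 89]), (-169, [13, 130, 94]), (-172, [13, 133, 94]), (-175, [15, 142, 99]), (-178, [13, 147, 90]), (-181, [13, 149, 89]), (-184, [15, 114, 121]), (-187, [16, 111, 126]), (-190, [20, 79, 212]), (-193, [20, 70, 229]), (-196, [20, 70, 229]), (-199, [20, 67, 197])]
```

```bash
python3 -c "
from h import *
print(close_job())"
```

```text
the job is handed in; nothing more can be done
None
```

I handed the job in at about 37 s. All six chips look to be in the tray (counted from pixel values, since my picture views were used up), the tray held latched within about 1 mm of nominal, and the cork block lies flat on the bench; no verdict came back.

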